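# Pack, close and lock the gift chest

### The arm

A 6-joint arm with a two-finger parallel gripper is mounted at the origin on a cart in front of the work surface, level with it; the furniture and walls round the work are solid. World frame = base frame: x ahead of the robot, y to its left, z up, the work surface at z = 0. Lengths are in m, angles in rad, forces in N, time in s.
With the tool pointing down it reaches from about 0.375 to 0.925 m from the base axis. Payload 5.7 kg.
Tool frame: the origin (TCP) lies at the very end of the fingers, on their centre line; the grasp point (between the pads) lies 19 mm behind it; z points along the fingers, y is the line along which they close (so a half turn about z gives the same grasp; the last joint's range is limited). The gripper opens to 85 mm and grips with 20 to 120 N. Pads are 22 mm wide; open, the fingers measure 114 mm over their backs; the gripper's body (76 mm by 85 mm) begins 54 mm behind the grasp point. The pads swing forward as they close: fully open they stand 13 mm farther back than shut.
Start: joints at [1.151, 0.359, 1.51, -0, 1.272, -0.115], TCP at [0.18, 0.572, 0.231] pointing down, gripper open.
Joint ranges: [-2.97, 2.97], [-1.01, 2.36], [0.21, 2.38], [-0.96, 4.11], [0.2, 2.71], [-2.98, 2.98]. Speed limits (rad/s): [2.39, 2.39, 3.14, 3.14, 3.14, 3.14].

### API

Orientations are given as a 3x3 rotation matrix whose columns are the frame's x, y, z axes.
In Python, from bench import r gives the robot as it stands. The module is installed in compiled form; this text tells all that it offers. Calls block until the motion is done:
- r.goto(position, orientation): joint-space move of the TCP to a pose.
- r.line_to(position, rot=None, v=0.15, f_stop=None): straight line of the TCP; rot=None keeps the orientation; v is the mean speed in m/s. With f_stop (N) it stops when the force on the tool has changed by that much, and returns True; else False.
- r.move_j(angles): joint-space move.
- r.grip(opening, grip_force=None): finger opening in m; grip_force is the grip in N (None keeps the last); returns when the fingers have stopped.
- r.hold(seconds).
- r.ik(position, orientation): joint angles nearest the present ones, or None.
- r.read_camera(name): name is "scene" or "top"; returns a dict with "color" (480x640x3 uint8, red, green, blue), "fx", "fy", "cx", "cy" (pixels), "eye" and "rotation" of the camera in the world. Camera axes: x right, y down, z forward; pixel columns grow to the right and rows downward; lengths in m; the calibration is good to about 2 mm. A picture is of the moment at which its call begins. There is no depth.
A pose or a line that the arm cannot do raises r.PlanningError and nothing moves.
- r.close_job(): hands the job in; it is judged then, once.
Readings, each from a call of its own:
- r.current_time_s(): time.
- r.current_qpos(): joint angles.
- r.current_dq(): joint speeds.
- r.current_joint_efforts(): joint torques, N m.
- r.current_eef_pos(): TCP position.
- r.current_eef_rot(): TCP orientation.
- r.current_contact_force(): force on the tool from outside, world axes, zero at the start.
- r.current_wrist_torque(): the same for the moment, N m.
- r.current_opening(): finger opening in m.
- r.current_grip_force(): force on a finger pad.
Only numpy, scipy, OpenCV 4.12 (cv2) and the standard library are available. Lean on these libraries where they do the work, as an engineer would, in place of code of your own. Each camera call takes 0.05 s, during which the arm holds its last target. There are 200 camera calls.

### The job

Finish the gift chest: lay the red mint tin from the near left of the table flat inside it, shut the lid fully so that the two brass eyes on its front line up, then lock it by swinging the bent brass hook through both eyes along its own curve until its bend sits in them, and let go. Leave the jar of sweets, the red ribbon reel and the chocolate box beside them where they are.

Things in the scene. Friction and masses are not known exactly. Their poses are not given: they have to be found in the camera images.
- chest: Wooden gift chest with brass corners, fixed to the table, lid open at first: box 150 (x) x 180 (y) x 70 mm high, walls and floor 8 mm, so inside 134 x 164 mm, floor 8 mm over its origin. Origin: centre of its underside; z up; its front looks along its -x. The lid's hinge line runs along y at x +77, z 70 mm.
- chest_lid (a joint): Lid angle in rad: 0 shut, 1.57 upright, grows as it opens, 1.9 at most. The hinge is stiff (0.3 N m): the lid stays where it is left; 2 to 4 N on its outer face near the free edge moves it, and nothing latches it.
- lid_edge (a point): Middle of the lid's free edge, 155 mm from the hinge line. The lid is 156 x 186 mm, 12 mm thick plus a 4 mm raised panel on its outer face, underside on the hinge plane; shut, its top is 86 mm over the table. One eye hangs below this edge and swings with the lid: it juts 40 mm from the inner face.
- eyes (a point): Midpoint between the two brass eyes when the lid is shut: chest frame (-97, 0, 48) mm, 22 mm out from the front face. Each eye is a ring in the chest's x-z plane, hole 22 mm, bar 6 mm, so the way through runs along the chest's y. The box's eye is at y -7 mm, the lid's at y +7 mm (when shut).
- hook: Loose bent hook, 112 mm long, 0.09 kg, lying flat: a 7 mm brass bar bent to an arc of centre-line radius 26 mm, with a flat ivory-white handle. Origin: the arc's centre, at the underside; z up; bar and handle are centred 6 mm over it. The bar runs from -90 deg (0, -26 mm) counter-clockwise in x-y through 0 deg (26, 0) to the tip at 80 deg (4.5, 25.6).
- hook_grip (a point): Middle of the hook's ivory-white handle, hook frame (-52, -26, 6) mm; handle 60 long (along hook x), 22 wide (y), 12 mm thick. Held level, the hook enters the eyes only from the chest's -y side, tip towards +y, turning counter-clockwise about its arc's centre, 26 mm in front of the eyes. Let go, it tips down by its weight, its handle coming to rest on the table, and stays in the eyes.
- hook_tip (a point): Free tip of the hook's bar, on its centre line, hook frame (4.5, 25.6, 6) mm.
- hook_bend (a point): Point on the bar's centre line at 15 deg, hook frame (25.1, 6.7, 6) mm: the bend, which ends up in the eyes.
- hook_root (a point): Point on the bar's centre line at -90 deg, hook frame (0, -26, 6) mm, where the straight part begins.
- tin: Shut red mint tin, 62 (x) x 94 (y) x 24 mm, lying flat, 0.07 kg. Origin: centre of its underside, z up.
- riser_rim (a point): Foremost point of the fixed round display stand behind the work, on its upper rim. Its top is a disc of radius 322 mm, 35 mm thick (245 to 280 mm over the table), centred 322 mm behind this point in world x: keep the wrist and gripper body clear of it.
- jar: Bystander: jar of sweets with a red cap, 70 mm across, 90 mm tall; origin under its centre.
- red_reel: Bystander: reel of red ribbon lying flat, 68 mm across, 22 mm high; origin under it.
- choc_box: Bystander: black chocolate box lying flat, 130 (x) x 200 (y) x 35 mm; origin under its centre.

How it is judged:
By the outcome, as a careful person would: the job done as asked, in the order asked, and still so for the second after the job is handed in, with the robot touching nothing.
It also fails if it takes over 72 s, if anything falls off the work surface, if the arm or the gripper's body presses on something with over 40 N, if the wrist force passes 120 N, or if a joint passes its speed limit or range.

## Working session

There is one attempt and no reset: what is moved stays moved. The work goes in short steps, each a Python script; the robot and the scene stay as the last script left them, time stands still between calls to the robot, and variables do not carry over. Pictures are saved under pics/ and viewed, at most 10 in all, crops included, and the job is handed in when it is done.

```bash
mkdir -p pics; ls; python3 - <<'E'
from bench import r
import cv2, numpy as np
for n in ("scene","top"):
    c=r.read_camera(n)
    cv2.imwrite(f"pics/{n}0.png",c["color"][:,:,::-1])
    print(n,c["fx"],c["fy"],c["cx"],c["cy"],np.round(c["eye"],4).tolist(),np.round(c["rotation"],4).tolist())
print(r.current_time_s(), r.current_opening(), r.current_eef_rot())
E
```

```text
pics
scene 448.63569261881673 448.63569261881673 318.7320424051127 243.38605995025085 [-0.1306, -0.4607, 0.6753] [[0.537, -0.4514, 0.7127], [-0.8434, -0.2686, 0.4653], [-0.0186, -0.8509, -0.525]]
top 494.5711056871885 494.5711056871885 326.20108138259747 242.7969325197726 [0.4079, -0.0273, 1.5063] [[0.0292, -0.9943, 0.1027], [-0.9996, -0.0286, 0.0068], [-0.0038, -0.1028, -0.9947]]
0.1 0.08537583827932094 [[-9.53901260e-01  3.00119796e-01 -7.02799695e-04]
 [ 3.00120550e-01  9.53900014e-01 -1.55501499e-03]
 [ 2.03709857e-04 -1.69425539e-03 -9.99998544e-01]]
```

View pics/scene0.png

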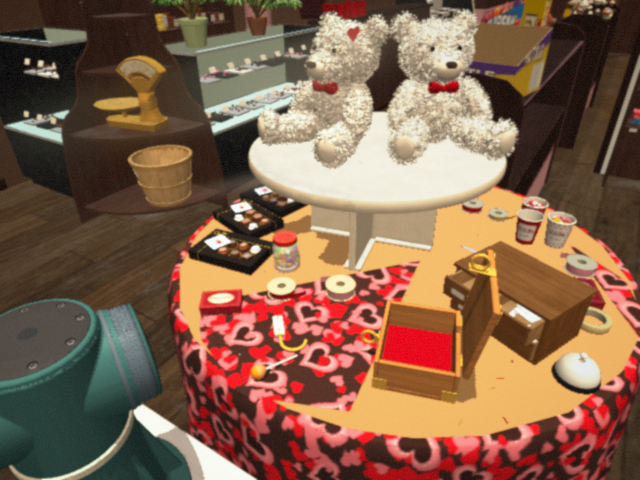

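View pics/top0.png

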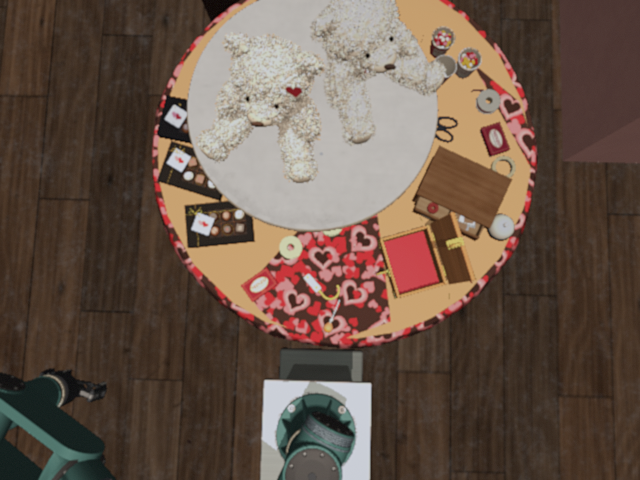

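```bash
python3 - <<'E'
import cv2
t=cv2.imread("pics/top0.png"); s=cv2.imread("pics/scene0.png")
a=cv2.resize(t[205:345,235:355],None,fx=4,fy=4,interpolation=cv2.INTER_CUBIC)
cv2.imwrite("pics/tc1.png",a)   # u=235+x/4 v=205+y/4
a=cv2.resize(t[205:325,355:515],None,fx=5,fy=5,interpolation=cv2.INTER_CUBIC)
cv2.imwrite("pics/tc2.png",a)   # u=355+x/5
a=cv2.resize(s[240:410,190:510],None,fx=2.5,fy=2.5,interpolation=cv2.INTER_CUBIC)
cv2.imwrite("pics/sc1.png",a)
E
```

```text
(no output)
```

View pics/tc1.png

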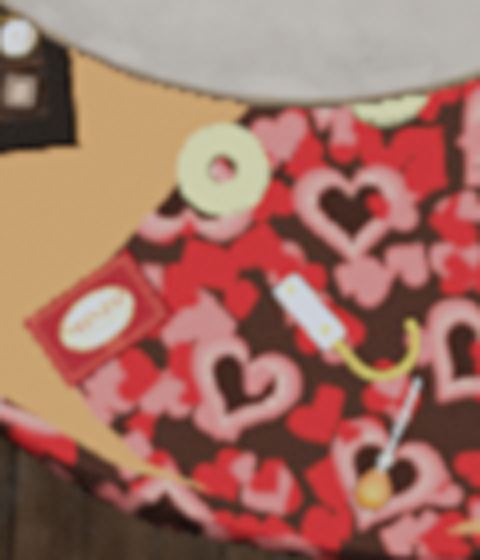

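View pics/tc2.png

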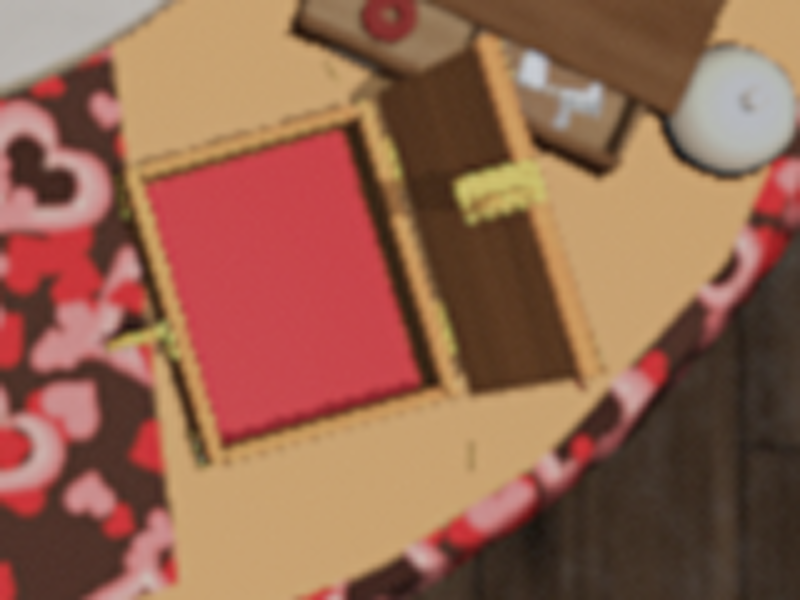

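View pics/sc1.png

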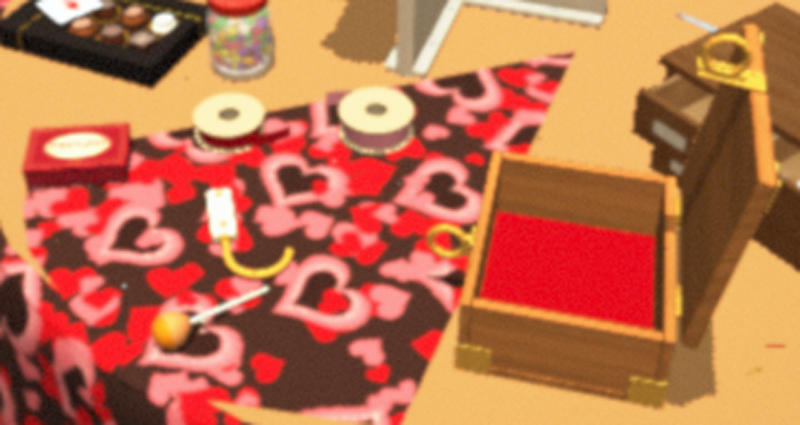

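Tin top face ≈ (259,284) in the top view, handle ≈ (312,283), hook tip ≈ (338,285). The chest rim corners run (381,239)–(397,297)–(447,283)–(427,226), its eye is ≈ (382,273), and the lid stands near upright with its free edge ≈ (461,248). In the scene view the lid's eye is ≈ (481,262) and the box's ≈ (370,336). Next I fit poses from both views.

```bash
cat > fit.py <<'E'
import numpy as np
from scipy.optimize import least_squares
from bench import r
cams={n:r.read_camera(n) for n in("top","scene")}
def proj(c,P):
    q=(np.asarray(P)-c["eye"])@np.asarray(c["rotation"])
    return np.c_[c["fx"]*q[:,0]/q[:,2]+c["cx"],c["fy"]*q[:,1]/q[:,2]+c["cy"]]
def ray(c,u,v,z):
    d=np.asarray(c["rotation"])@[(u-c["cx"])/c["fx"],(v-c["cy"])/c["fy"],1]
    return c["eye"]+d*(z-c["eye"][2])/d[2]
T1=lambda x,y:(235+x/4,205+y/4)
T2=lambda x,y:(355+x/5,205+y/5)
S=lambda x,y:(190+x/2.5,240+y/2.5)
def lid(th,s,n,y): # n along inner normal
    return [77-s*np.cos(th)-n*np.sin(th),y,70+s*np.sin(th)-n*np.cos(th)]
def pose(p,L):
    c,s=np.cos(p[3]),np.sin(p[3])
    return np.asarray(L)/1000@np.array([[c,-s,0],[s,c,0],[0,0,1]]).T+p[:3]
def fit(name,p0,obs): # obs: (cam, local or fn(th), pixel)
    def f(p):
        out=[]
        for cam,l,px in obs:
            l=l(p[4]) if callable(l) else l
            out.append(proj(cams[cam],pose(p,[l]))[0]-px)
        return np.ravel(out)
    s=least_squares(f,p0,loss="soft_l1",x_scale=0.05)
    print(name,np.round(s.x,4),"deg",round(np.degrees(s.x[3]),1)); print(np.round(f(s.x).reshape(-1,2),1).tolist())
    return s.x
E
cat > m.py <<'E'
from fit import *
t,s="top","scene"
# tin: local y long; corners, z=24
fit("tin",[.43,.17,0,.6],[(t,(31,47,24),T1(126,253)) ,(t,(-31,47,24),T1(28,322)),(t,(-31,-47,24),T1(78,384)),(t,(31,-47,24),T1(168,310))][:0]+
 [(t,(31,-47,24),T1(126,253)),(t,(31,47,24),T1(28,322)),(t,(-31,47,24),T1(78,384)),(t,(-31,-47,24),T1(168,310)),
  (s,(31,47,24),S(36,127)),(s,(31,-47,24),S(131,124)),(s,(-31,-47,24),S(128,166)),(s,(-31,47,24),S(28,172)),(s,(-31,47,0),S(28,188)),(s,(-31,-47,0),S(128,181))])
H=[(-82,-15,12),(-82,-37,12),(-22,-15,12),(-22,-37,12),(4.5,25.6,8)]
fit("hook",[.43,.02,0,-2.3],[(t,h,T1(*q)) for h,q in zip(H,[(293,272),(274,290),(346,330),(324,350),(411,320)])]+
 [(s,h,S(*q)) for h,q in zip(H,[(230,188),(208,190),(236,238),(212,243),(290,250)])])
C=[(-75,90,70),(-75,-90,70),(75,-90,70),(75,90,70)]
fit("chest",[.5,-.29,0,-1.33,1.6],[(t,c,T2(*q)) for c,q in zip(C,[(130,172),(212,460),(462,392),(360,103)])]+
 [(s,c,S(*q)) for c,q in zip(C+[(-75,-90,0),(75,-90,0),(-97,-7,48)],[(495,155),(472,300),(670,333),(675,180),(458,362),(662,402),(450,240)])]+
 [(s,lambda th:lid(th,174,22,7),S(728,55))]+
 [(t,lambda th:lid(th,155,0,93),T2(480,45)),(t,lambda th:lid(th,155,0,-93),T2(580,385)),(t,lambda th:lid(th,155,-12,-93),T2(605,372)),(t,lambda th:lid(th,155,-12,93),T2(502,35))])
print("rim",ray(cams[t],*T1(310,103),.28))
E
python3 m.py
```

```text
tin [0.4315 0.177  0.0026 0.6548] deg 37.5
[[0.3, -1.9], [-0.9, -0.7], [-1.5, 0.7], [1.8, 0.7], [-1.3, 0.6], [0.7, -0.9], [0.4, -1.0], [-1.7, -0.5], [-0.0, 1.3], [1.6, 1.1]]
hook [ 4.2020e-01 -3.3000e-02 -1.9000e-03 -2.3914e+00] deg -137.0
[[0.2, -0.3], [-0.5, 0.0], [0.1, 0.2], [0.1, 0.0], [-0.3, 0.4], [0.1, 0.3], [-0.9, 0.9], [0.9, -1.4], [0.2, -2.0], [0.1, 1.1]]
chest [ 0.5102 -0.2713  0.0021 -1.2728  1.7319] deg -72.9
[[-1.2, -1.3], [-0.4, 1.0], [-0.5, 0.7], [2.1, -1.0], [0.1, -3.1], [-4.7, 0.2], [2.9, 3.2], [1.4, -1.9], [-0.8, 2.0], [0.3, 2.6], [-0.5, -0.2], [0.5, -0.4], [-0.5, -1.4], [0.4, -0.7], [-0.4, 0.7], [-0.8, -0.5]]
rim [0.56376009 0.01622225 0.28      ]
```

```bash
cat > ov.py <<'E'
from fit import *
import cv2
def box(x0,x1,y0,y1,z0,z1):
    B=[(x,y,z) for z in(z0,z1) for x,y in((x0,y0),(x1,y0),(x1,y1),(x0,y1))]
    return [(B[a],B[b]) for a,b in [(0,1),(1,2),(2,3),(3,0),(4,5),(5,6),(6,7),(7,4),(0,4),(1,5),(2,6),(3,7)]]
def ring(c): 
    a=np.linspace(0,2*np.pi,25); P=[(c[0]+14*np.cos(k),c[1],c[2]+14*np.sin(k)) for k in a]
    return list(zip(P[:-1],P[1:]))
def hookl():
    a=np.radians(np.arange(-90,81,10)); P=[(26*np.cos(k),26*np.sin(k),6) for k in a]
    return list(zip(P[:-1],P[1:]))+box(-82,-22,-37,-15,0,12)
def draw(cam,sets,x0,y0,w,h,f):
    im=cv2.resize(np.ascontiguousarray(cams[cam]["color"][y0:y0+h,x0:x0+w,::-1]),None,fx=f,fy=f,interpolation=cv2.INTER_CUBIC)
    for p,segs,col in sets:
        for a,b in segs:
            q=(proj(cams[cam],pose(p,[a,b]))-[x0,y0]+.5)*f
            cv2.line(im,*[tuple(int(round(16*k)) for k in z) for z in q],col,1,cv2.LINE_AA,4)
    return im
E
python3 - <<'E'
from ov import *
tin=[.4315,.177,0,.6548];hk=[.4202,-.033,0,-2.3914];ch=[.5102,-.2713,0,-1.2728]
sets=[(tin,box(-31,31,-47,47,0,24),(0,255,0)),(hk,hookl(),(255,255,0)),(ch,box(-75,75,-90,90,0,70)+ring((-97,-7,48)),(0,255,0))]
a=draw("scene",sets,190,270,285,140,2.8);b=draw("top",sets,235,215,225,90,3.5)
o=np.zeros((600,800,3),np.uint8);o[:a.shape[0],:a.shape[1]]=a[:, :800];h=600-a.shape[0];b=b[70:][:h];o[a.shape[0]:a.shape[0]+b.shape[0],:b.shape[1]]=b
b=draw("top",sets,235,220,220,82,2.5);o[a.shape[0]:]=0;o[a.shape[0]:a.shape[0]+b.shape[0],:b.shape[1]]=b
cv2.imwrite("pics/ov1.png",o)
E
```

```text
(no output)
```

View pics/ov1.png

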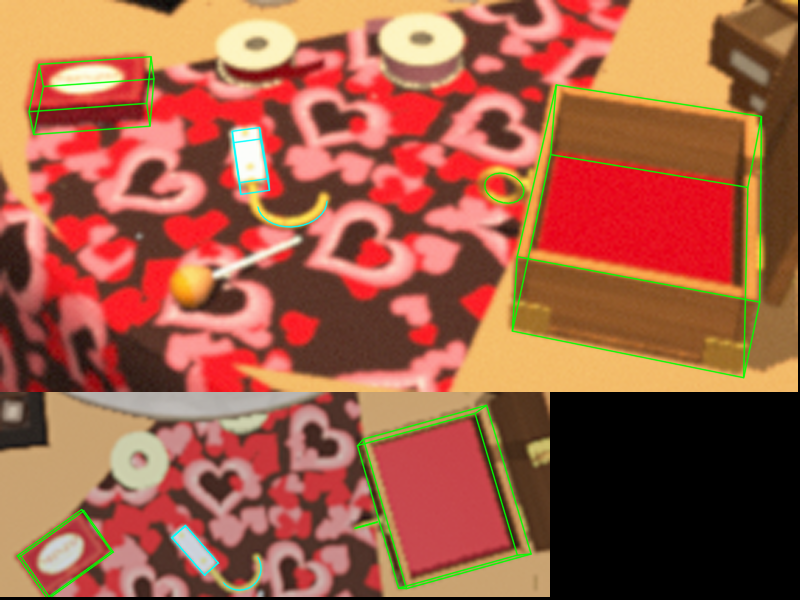

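The overlay agrees on the tin and hook. The chest looks about 2–3 mm off in its far corner, so I'll refine it before hooking. Now moving the tin.

```bash
cat > h.py <<'E'
from bench import r
import numpy as np
def R(phi):  # tool down, closing line at yaw phi
    c,s=np.cos(phi),np.sin(phi)
    return np.array([[-s,c,0],[c,s,0],[0,0,-1.]])
def best(pos,phi):
    q0=np.array(r.current_qpos()); o=[]
    for k in(phi,phi+np.pi):
        q=r.ik(pos,R(k))
        if q is not None: o.append((np.abs(np.array(q)-q0).max(),k))
    return min(o)[1] if o else None
def st(*a): print(*a,"t",round(r.current_time_s(),2),"p",np.round(r.current_eef_pos(),4),"F",np.round(r.current_contact_force(),1),"o",round(r.current_opening(),4))
E
python3 - <<'E'
from h import *
phi=.6548;p=np.array([.4315,.177])
phi=best([*p,.15],phi);print(phi,r.current_qpos())
r.goto([*p,.10],R(phi)); r.line_to([*p,.005],v=.12); st("down")
r.grip(0.05,40); st("grip"); print(r.current_grip_force())
r.line_to([*p,.13],v=.2); st("up")
c=np.array([.5102,-.2713]); pc=best([*c,.17],-1.2728);print(pc,r.ik([*c,.17],R(pc)))
r.goto([.40,.0,.17],R((phi+pc)/2) if abs(phi-pc)<2.5 else R(phi)); st("via")
r.goto([*c,.17],R(pc)); st("over")
E
```

```text
0.6548 [ 1.15092888e+00  3.59052622e-01  1.51073813e+00  1.70365554e-05
  1.27248016e+00 -1.15074467e-01]
down t 3.02 p [0.4319 0.1773 0.0054] F [-0.2  0.2  0.5] o 0.0853
grip t 3.38 p [0.4322 0.1772 0.006 ] F [-1.   0.1  6.4] o 0.0612
42.41847038269043
up t 4.16 p [0.4308 0.1768 0.1295] F [-0.2  0.2 -0.3] o 0.0615
-1.2728 [-6.08245541e-01  3.88998238e-01  1.63066631e+00 -4.44089210e-16
  1.12192810e+00  6.64554459e-01]
via t 4.92 p [0.3997 0.0004 0.1692] F [ 0.1  0.1 -0.3] o 0.0611
over t 6.05 p [ 0.5099 -0.2694  0.1695] F [ 0.7 -0.5 -1.6] o 0.0611
```

```bash
cat >> h.py <<'E'
CH=np.array([.5102,-.2713,0,-1.2728])
def W(x,y,z):  # chest frame mm -> world m
    c,s=np.cos(CH[3]),np.sin(CH[3])
    return np.array([CH[0]+(c*x-s*y)/1e3,CH[1]+(s*x+c*y)/1e3,CH[2]+z/1e3])
E
python3 - <<'E'
from h import *
P=CH[3]
r.line_to(W(0,0,50),v=.2); print(r.line_to(W(0,0,12),v=.06,f_stop=5)); st("in")
r.grip(.078); st("open")
r.line_to(W(0,0,120),v=.2)
r.goto(W(0,-45,290),R(P)); r.grip(0.0)
r.goto(W(165,-45,285),R(P)); r.line_to(W(165,-45,195),v=.2,f_stop=15); st("behind")
E
python3 - <<'E'
from ov import *
im=np.vstack([cv2.resize(cams["scene"]["color"][200:410,330:550,::-1],None,fx=1.4,fy=1.4)])
cv2.imwrite("pics/in.png",im)
E
```

```text
True
in t 7.38 p [ 0.5096 -0.2709  0.0139] F [-0.  -0.1  4.1] o 0.0613
open t 7.7 p [ 0.5083 -0.2693  0.0139] F [-3.   5.3  8.9] o 0.0781
behind t 11.13 p [ 0.5161 -0.4418  0.1961] F [0.  0.2 0.2] o -0.0004
```

View pics/in.png

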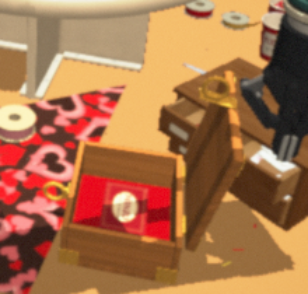

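The tin lies flat in the chest, around (123,207), and the gripper is behind the lid. Now shutting the lid.

```bash
python3 - <<'E'
from h import *
for th in np.linspace(1.73,.05,11):
    s=130; x=77-s*np.cos(th)+16*np.sin(th)+14.5-3*np.sin(th); z=70+s*np.sin(th)+16*np.cos(th)
    r.line_to(W(x,-45,z),v=.12)
    f=r.current_contact_force(); print(round(th,2),np.round(f,1))
print(r.line_to(W(-50,-30,78),v=.05,f_stop=18)); st("press")
r.line_to(W(-50,-30,130),v=.2)
r.goto([.40,-.15,.25],R(CH[3])); r.grip(.06); st("away")
E
python3 - <<'E'
from ov import *
ch=[.5102,-.2713,0,-1.2728]
sets=[(ch,box(-79,77,-93,93,70,82)+box(-75,75,-90,90,0,70)+ring((-97,-7,48))+ring((-97,7,48)),(0,255,0))]
a=draw("scene",[],350,290,140,120,2.85);b=draw("scene",sets,350,290,140,120,2.85)
c=draw("top",[],370,210,95,95,2.7);d=draw("top",sets,370,210,95,95,2.7)
o=np.zeros((600,798,3),np.uint8);o[:342,:399]=a;o[:342,399:798]=b;o[342:342+256,:256]=c[:256,:256];o[342:598,399:399+256]=d[:256,:256]
cv2.imwrite("pics/shut.png",o)
E
```

```text
1.73 [ 0.5 -0.4  0.1]
1.56 [ 0.2 -0.5  0.1]
1.39 [ 0.3  0.2 -0. ]
1.23 [0.  0.2 0. ]
1.06 [ 1.3  0.3 -1. ]
0.89 [ 0.1 -0.  -0.4]
0.72 [0.3 0.6 0.3]
0.55 [ 0.5 -0.4 -0.6]
0.39 [-0.3 -0.3  0.2]
0.22 [-0.4 -0.6 -1.2]
0.05 [0.6 0.1 0.4]
True
press t 15.41 p [ 0.4625 -0.2412  0.086 ] F [-4.6 -2.   9.8] o 0.0003
away t 17.07 p [ 0.4    -0.1501  0.2499] F [0.1 0.7 0. ] o 0.0602
```

View pics/shut.png

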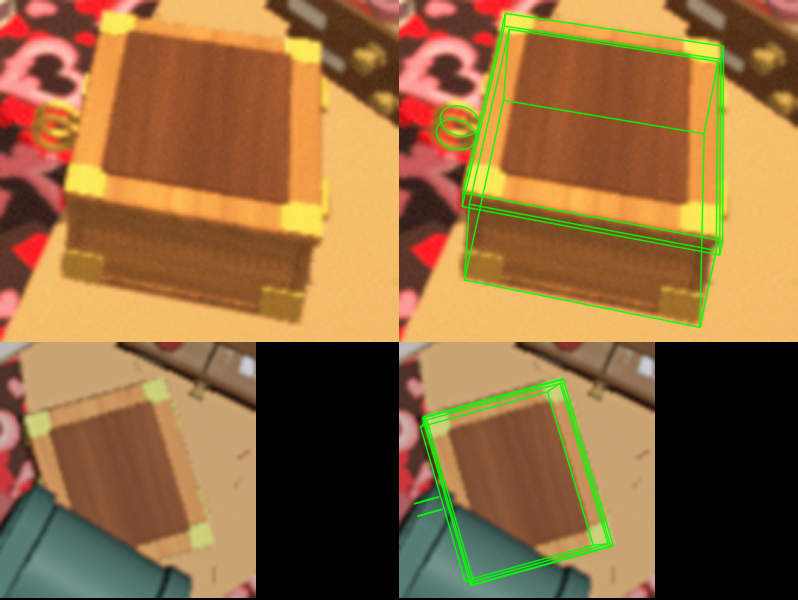

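The lid is shut: the press stopped at z = 86 mm and the frame overlay matches. The real eyes centre ≈ (369,334) in the scene view, about 1 px off my model, so I'll refine once the arm is clear. Next, checking IK for the hook and grasping it.

```bash
cat >> h.py <<'E'
HG=np.array([-.052,-.026])   # handle middle in hook frame
def hookpose(cx,cy,yaw,z,off):  # TCP for hook arc centre (world xy) & yaw; off=0 or pi
    c,s=np.cos(yaw),np.sin(yaw)
    return np.array([cx+c*HG[0]-s*HG[1],cy+s*HG[0]+c*HG[1],z]),R(yaw+np.pi/2+off)
E
python3 - <<'E'
from h import *
hk=(.4202,-.033,-2.3914)
C=W(-123,0,0)
for off in(0,np.pi):
    print("off",off)
    for cx,cy,y in [hk]+[(C[0],C[1],CH[3]+np.radians(a)) for a in(-125,-115,-65,-15,-5)]:
        p,Ro=hookpose(cx,cy,y,.045,off); q=r.ik(p,Ro); print(np.round(p,3),None if q is None else np.round(q,2))
p,_=hookpose(*hk,.08,0)
off=0 if best(p,hk[2]+np.pi/2)==hk[2]+np.pi/2 else np.pi
print("nearest off",off)
E
```

```text
off 0
[0.441 0.021 0.045] [-0.11  0.42  2.04 -0.    0.68  0.71]
[ 0.532 -0.145  0.045] [-0.39  0.52  1.8  -0.    0.82  1.49]
[ 0.529 -0.135  0.045] [-0.38  0.52  1.81 -0.    0.81  1.33]
[ 0.495 -0.1    0.045] [-0.34  0.48  1.9  -0.    0.76  0.5 ]
[ 0.446 -0.103  0.045] [-0.38  0.43  2.   -0.    0.7  -0.41]
[ 0.438 -0.108  0.045] [-0.4   0.43  2.02 -0.    0.7  -0.61]
off 3.141592653589793
[0.441 0.021 0.045] [-0.11  0.42  2.04 -0.    0.68 -2.43]
[ 0.532 -0.145  0.045] [-0.39  0.52  1.8  -0.    0.82 -1.65]
[ 0.529 -0.135  0.045] [-0.38  0.52  1.81 -0.    0.81 -1.81]
[ 0.495 -0.1    0.045] [-0.34  0.48  1.9  -0.    0.76 -2.64]
[ 0.446 -0.103  0.045] [-0.38  0.43  2.   -0.    0.7   2.73]
[ 0.438 -0.108  0.045] [-0.4   0.43  2.02 -0.    0.7   2.53]
nearest off 0
```

```bash
sed -i 's/HG=np.array(\[-.052/HG=np.array([-.042/' h.py; python3 - <<'E'
from h import *
hk=(.4202,-.033,-2.3914)
p,Ro=hookpose(*hk,.09,0); r.goto(p,Ro); p[2]=.004
print(r.line_to(p,v=.1,f_stop=8)); st("down")
r.grip(.015,70); st("grip"); print(r.current_grip_force())
p[2]=.12; r.line_to(p,v=.15); st("up")
r.goto([.36,.26,.20],R(np.radians(20))); st("side")
E
python3 - <<'E'
from ov import *
a=draw("scene",[],345,295,70,52,5.6);c=draw("top",[],365,235,60,50,5.6)
b=draw("scene",[],130,150,180,100,4.4)
o=np.zeros((600,800,3),np.uint8);o[:291,:392]=a;o[:280,400:736]=c;o[295:600,:792]=b[:305]
cv2.imwrite("pics/eyes.png",o)
E
```

```text
False
down t 19.11 p [0.4337 0.0145 0.0044] F [ 0.  -0.2 -0.2] o 0.0601
grip t 19.57 p [0.4335 0.0146 0.0047] F [-0.9 -0.4  9.5] o 0.0201
68.31620693206787
up t 20.49 p [0.4325 0.0147 0.1194] F [ 0.2  0.5 -1.4] o 0.0195
side t 21.53 p [0.3599 0.2592 0.1993] F [ 0.6 -0.3 -0.4] o 0.0198
```

View pics/eyes.png

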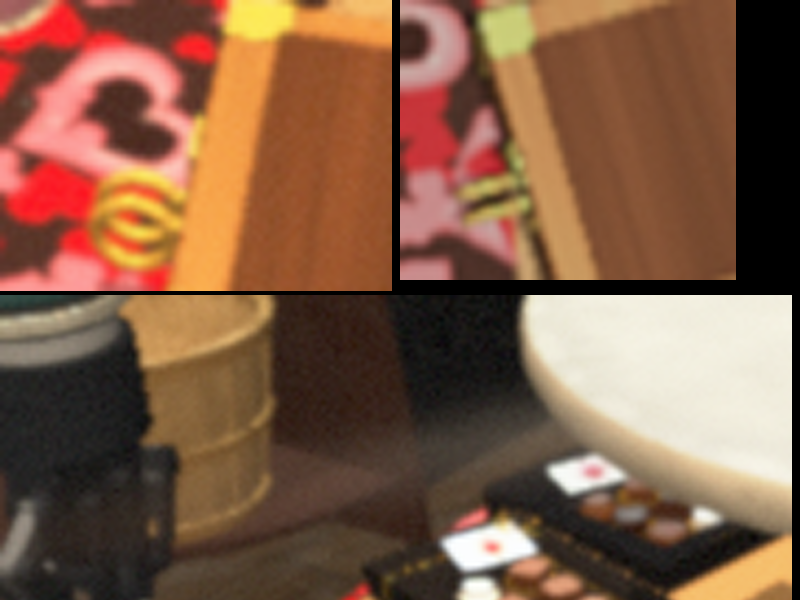

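```bash
python3 - <<'E'
from ov import *
def rep(ch):
  for cam,x0,y0,X0 in(("scene",345,295,0),("top",365,235,400)):
    for y in(-7,7):
        a=np.linspace(0,2*np.pi,90); P=[(-97+k*np.cos(t),y+d,48+k*np.sin(t)) for t in a for k in(8+3,17-3+0) for d in(-3,3)]
        P=[(-97+14*np.cos(t)+3*np.cos(t)*0,y,48+14*np.sin(t)) for t in a]
        q=(proj(cams[cam],pose(ch,P))-[x0,y0]+.5)*5.6+[X0,0]
        print(cam,y,"min",q.min(0).round(),"max",q.max(0).round(),"mean",q.mean(0).round())
    for n,L in(("lidFL",(-79,93,82)),("lidFN",(-79,-93,82)),("panelFL?",(-79,0,82))):
        print(n,((proj(cams[cam],pose(ch,[L]))-[x0,y0]+.5)*5.6+[X0,0]).round()[0])
rep([.5102,-.2713,0,-1.2728])
E
python3 - <<'E'
import sys; sys.path.insert(0,'.')
from ov import *
# brass-yellow mask extents, scene & top eyes
for cam,x0,y0,w,h in(("scene",350,318,34,32),("top",372,258,25,22)):
    hsv=cv2.cvtColor(cams[cam]["color"][y0:y0+h,x0:x0+w],cv2.COLOR_RGB2HSV)
    m=(hsv[...,0]>20)&(hsv[...,0]<40)&(hsv[...,1]>90)
    print(cam,x0,y0);print("\n".join("".join(".#"[int(k)] for k in row) for row in m))
E
```

```text
scene -7 min [100. 205.] max [179. 265.] mean [140. 235.]
scene 7 min [108. 179.] max [185. 239.] mean [147. 209.]
lidFL [236.  -3.]
lidFN [153. 350.]
panelFL? [198. 158.]
top -7 min [466. 206.] max [517. 220.] mean [492. 213.]
top 7 min [458. 180.] max [510. 195.] mean [484. 187.]
lidFL [478.  14.]
lidFN [579. 363.]
panelFL? [528. 188.]
scene 350 318
..................................
..................................
.............................#....
.............................#....
..................................
..................................
..................................
..................###.............
.................#######..........
.....................####.........
........................#.........
...........................#......
.................###..............
.................#####............
......................##..........
..................................
..........................#.......
................##........#.......
..................#####...........
..................................
..................................
...........
[... 257 characters left out ...]
...........
..........................#.......
.........................#########
.......................###########
top 372 258
.........................
.........................
............#............
............##...........
............##...........
............###..........
.............##..........
.............##..........
............###..........
.......#########.........
.....######..##..........
.....#####.....#.........
..............##.........
.........#######.........
.......#########.........
......#####..............
.........................
.........................
.........................
.........................
.........................
.........................
```

Two brass bars show in the top view at (467–515, 190/212). In the scene view the rings span (90–187, 168–270), within about 1 px (≈1–2 mm) of the model, so the eyes are aligned. Now to stage the hook and check its tip numerically.

```bash
cat >> h.py <<'E'
ZH=.0465
def hk_at(dx,dy,a,z=ZH): # hook arc centre offset from nominal (chest mm), yaw a deg in chest frame
    c=W(-123+dx,dy,0); return hookpose(c[0]+.001,c[1],CH[3]+np.radians(a),z,0)
E
python3 - <<'E'
from h import *
p,Ro=hk_at(-40,-50,-115,.15)
r.goto([.38,-.02,.18],R(np.radians(-80))); r.goto(p,Ro); st("a")
p,Ro=hk_at(-40,-50,-115); r.line_to(p,Ro,v=.12); st("stage",p)
E
python3 - <<'E'
from ov import *
from h import W,CH
c=W(-163,-50,0); hp=[c[0]+.001,c[1],.042,CH[3]+np.radians(-115)]
a=np.radians(np.arange(-90,81,10)); P=[(26*np.cos(k),26*np.sin(k),6) for k in a]
for cam in("scene","top"):
    q=proj(cams[cam],pose(hp,P)); x0,y0=(q.min(0)-8).astype(int); x1,y1=(q.max(0)+9).astype(int)
    hsv=cv2.cvtColor(cams[cam]["color"][y0:y1,x0:x1],cv2.COLOR_RGB2HSV)
    m=(hsv[...,0]>=18)&(hsv[...,0]<42)&(hsv[...,1]>80)
    M=np.where(m,"#","."); 
    for u,v in q-[x0,y0]: M[int(round(v)),int(round(u))]={"#":"O",".":"o"}.get(M[int(round(v)),int(round(u))],"O")
    u,v=(q[-1]-[x0,y0]).round().astype(int); M[v,u]="T"
    print(cam,x0,y0);print("\n".join("".join(l) for l in M))
E
```

```text
a t 23.49 p [ 0.461  -0.1097  0.1494] F [-1.7  0.3 -0.7] o 0.0195
stage [ 0.46073002 -0.1102042   0.0465    ] t 24.51 p [ 0.4612 -0.1102  0.0471] F [ 0.3  0.1 -1.5] o 0.0195
scene 310 331
......................#.................
...................##..#................
.......................#................
...................#...#................
.................#......................
...............##.......................
..............#.........................
............##..........................
............O...........................
........................................
...........O............................
..........o.............................
........................................
.........o..............................
........................................
.........o##............................
.........o###...........................
..........####..........................
..........O####.........................
...........O####.............#####......
............######.....###.########.....
............O######################.....
..........
[... 732 characters left out ...]

.........##.......................
........o.........................
........o.........................
.........##.......................
.........o#..............###......
.........o#..............#T##.....
..........##............#####.....
..........o##..........##O##......
...........o###.......##O##.......
............o####...###O##........
.............O########O##.........
..............o#OO#OO##...........
..................####............
..................................
..................................
..................................
..................................
..................................
..................................
..................................
```

Hook tip matches the prediction to about 1 px in both views. Inserting.

```bash
sed -i 's/^ZH=.*/ZH=.0457/' h.py; python3 - <<'E'
from h import *
for d in((-10,-20),(0,-3),(0,0)):
    p,Ro=hk_at(*d,-115); s=r.line_to(p,Ro,v=.06,f_stop=10); st(d,s)
    if s: raise SystemExit
for a in np.arange(-105,-14,10):
    p,Ro=hk_at(0,0,a); s=r.line_to(p,Ro,v=.05,f_stop=10)
    print(a,s,np.round(r.current_contact_force(),1),np.round(np.array(r.current_eef_pos())-p,4))
    if s: break
print(r.current_time_s())
E
```

```text
(-10, -20) False t 25.47 p [ 0.4976 -0.1298  0.0455] F [-0.2  0.1 -0.1] o 0.0198
(0, -3) False t 25.94 p [ 0.5178 -0.1347  0.0457] F [ 0.7  0.6 -0.9] o 0.0195
(0, 0) False t 26.19 p [ 0.5202 -0.1336  0.0457] F [ 0.4 -0.4 -1.6] o 0.02
-105 False [-0.5 -0.  -0.8] [-0.0002  0.0001 -0.    ]
-95 False [ 0.5  0.1 -0.9] [ 0.0002 -0.0002  0.0001]
-85 False [-0.3 -1.1 -0.5] [ 0.0004 -0.0003  0.0001]
-75 False [-0.3 -0.6 -0.9] [ 0.0004 -0.0003  0.    ]
-65 False [ 0.6  0.  -1.4] [ 0.0005 -0.0003  0.0001]
-55 False [-0.5  1.2 -0.8] [ 0.0006 -0.0003  0.0001]
-45 False [ 0.9  0.  -1. ] [ 0.0006 -0.0002  0.0001]
-35 False [-0.1  1.4 -1.7] [ 0.0006 -0.0002  0.0001]
-25 False [ 0.2 -0.6 -1. ] [ 0.0006 -0.0001  0.0001]
-15 False [ 0.   0.3 -0.1] [ 0.0006 -0.0001  0.0001]
29.4417
```

```bash
python3 - <<'E'
from ov import *
a=draw("scene",[],325,295,90,65,8);b=draw("scene",[],0,0,1,1,1)
cv2.imwrite("pics/ins.png",a[:,:800])
E
```

```text
(no output)
```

View pics/ins.png

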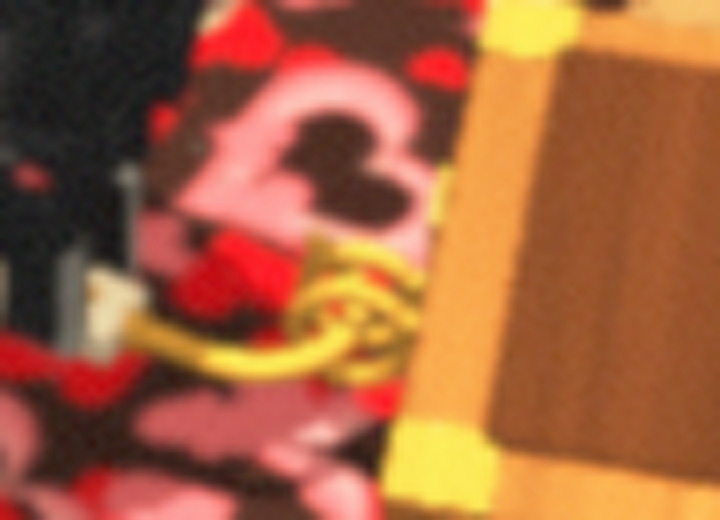

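The bar runs through the middle of both rings, around (350,325), and the tip comes out behind at about (315,245). Releasing.

```bash
python3 - <<'E'
from h import *
r.grip(.05); r.hold(.6); st("rel")
p=np.array(r.current_eef_pos()); p[2]=.2; r.line_to(p,v=.12); r.goto([.36,.26,.25],R(np.radians(20))); r.hold(1); st("away")
E
python3 - <<'E'
from ov import *
from h import W,CH
for cam in("scene","top"):
    # masks: brass '#', white handle 'W'
    q=proj(cams[cam],pose([CH[0],CH[1],0,CH[3]],[(-97,0,48),(-215,-20,0),(-140,40,10),(-140,-40,10)])); x0,y0=(q.min(0)-5).astype(int); x1,y1=(q.max(0)+12).astype(int)
    hsv=cv2.cvtColor(cams[cam]["color"][y0:y1,x0:x1],cv2.COLOR_RGB2HSV)
    M=np.where((hsv[...,0]>=18)&(hsv[...,0]<42)&(hsv[...,1]>80),"#",".")
    M[(hsv[...,1]<75)&(hsv[...,2]>140)]="W"
    u,v=(q[0]-[x0,y0]).round().astype(int); M[v,u]="E"
    print(cam,x0,y0);print("\n".join("".join(l) for l in M))
E
```

```text
rel t 30.54 p [ 0.4476 -0.1127  0.0457] F [-0.2  0.1 -0.3] o 0.0495
away t 34.41 p [0.36 0.26 0.25] F [-0.1  0.2  0.7] o 0.0503
scene 306 326
...........................................................#########........
...........................................................###..######......
..........................................................###......###......
..........................................................#####......###....
..........................................................#######....###....
.........................................................##########...##....
.........................................................##....#######......
..........................................................#....########.....
..............................................................##E#######....
............................................................############....
..............WWWWWW.........................................#########......
..............WWWWWWWWWW......................................######.#......
............###WWWWWWWWWWWWWWWW...
[... 4149 characters left out ...]
............................
......WWW..............................................
......WWW..............................................
......WWW.............WWWW.............................
......WWW.............WWWWW............................
......WWW...............WWWW...........................
......WWW................WWWW..........................
.......WWW...............WWWW..........................
.......WWW...............WWWW..........................
.......WWW...............WWWW..........................
........WW..............WWWWW..........................
........WW..............WWWWW..........................
........WW.............WWWWW...........................
```

Both views show the bar through the two eyes, the tip out beyond at about (373,264) in the top view, and the handle down at rest. Handing in.

```bash
python3 -c "
from bench import r
print(r.close_job())"
```

```text
the job is handed in; nothing more can be done
None
```

I laid the tin flat in the chest, shut the lid, swung the hook through both eyes and let go, then handed the job in at about 34 s; the last images show the hook resting in both eyes, and the arm never went near the jar, reel or chocolate box.

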